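Flip the board leaf to its underside

ROBOT

A 6-joint arm with a two-finger parallel gripper is mounted at the origin on a cart in front of the work surface, level with it; the furniture and walls round the work are solid. World frame = base frame: x ahead of the robot, y to its left, z up, the work surface at z = 0. Lengths are in m, angles in rad, forces in N, time in s.
With the tool pointing down it reaches from about 0.3 to 0.825 m from the base axis. Payload 5.4 kg.
Tool frame: the origin (TCP) lies at the very end of the fingers, on their centre line; the grasp point (between the pads) lies 19 mm behind it; z points along the fingers, y is the line along which they close (so a half turn about z gives the same grasp; the last joint's range is limited). The gripper opens to 92 mm and grips with 3 to 60 N. Pads are 20 mm wide; open, the fingers measure 128 mm over their backs; the gripper's body (75 mm by 189 mm) begins 69 mm behind the grasp point.
Start: joints at [1.107, 0.158, 1.597, -0, 1.386, -0.21], TCP at [0.144, 0.557, 0.215] pointing down, gripper open.
Joint ranges: [-2.91, 2.91], [-0.94, 2.29], [0.18, 2.7], [-1.29, 4.43], [0.17, 2.64], [-3, 3]. Speed limits (rad/s): [2.57, 2.57, 3.14, 3.14, 3.14, 3.14].

INTERFACE

Orientations are given as [roll, pitch, yaw] about the fixed x, y, z axes, in that order (R = Rz(yaw) Ry(pitch) Rx(roll)).
In Python, from station import status, read_camera, bot gives the robot as it stands.
- The arm moves only by the tool carry_out, never from a script. Its argument "increments" is one flat list of numbers, 6 for each row, row after row: the shift along the tool's x, y, z in m, then the turn, a rotation vector about the tool's x, y, z in degrees. In form: [dx, dy, dz, ax, ay, az, dx, dy, dz, ax, ay, az, ...]. A call has 1 to 10 rows; each row shifts and turns the commanded pose from where the row before left it, along the tool's axes as they then stand; what a row does not reach is not made up. A row lasts 1/8 s, in which the tool goes at most 62.5 mm and 10.7 degrees, less where a joint would pass 70% of its speed; a pose out of reach is approached as far as the arm can. A call with a gripper value outside its range is refused whole. "fingers" is the finger opening in m, from 0 to 0.0919, set as the call begins (left out, the last holds). The fingers move at their own pace and stop on an object; "squeeze" is the grip in N (left out, the last holds). Time passes only in rows, so rows that do not move let the fingers close. It gives the time, the measured TCP pose, the force, the opening and the grip force at its end, in the units of the state.
- status.sense(): the state, without advancing time (a new reading comes with each control period).
- read_camera(name): name is "scene" or "top"; returns a dict with "color" (384x512x3 uint8, blue, green, red), "fx", "fy", "cx", "cy" (pixels), "k1" (the pictures are not rectified: a ray, as slopes to the right and down, at radius r is drawn at 1 + k1 r^2 times it, then the intrinsics apply), "position" and "orientation" of the camera in the world. Camera axes: x right, y up, looking along -z (the intrinsics and any distortion apply to the point x, -y, -z); pixel columns grow to the right and rows downward; lengths in m; the calibration is good to about 2 mm. A picture is of the moment at which its call begins. There is no depth.
- bot.job_done(): hands the job in; it is judged then, once.
The state is a dict: "clock": time; "qpos": joint angles; "dq": joint speeds; "tau": joint torques, N m; "eef_pos": TCP position; "tool_rot": TCP orientation; "contact_force": force on the tool from outside, world axes, zero at the start; "ft_torque": the same for the moment, N m; "finger_gap": finger opening in m; "gripper_force": force on a finger pad.
Only numpy, scipy, OpenCV 4.12 (cv2) and the standard library are available. Lean on these libraries where they do the work, as an engineer would, in place of code of your own. Each camera call takes 0.05 s, during which the arm holds its last target. There are 200 camera calls.

TASK

On the board flip stand, turn the wide leaf (the one with the green circuit board) over its spine, away from the robot, until it lies flat on the far side with its underside up, and come clear of it. Do it gently with the fingertips or the outside of the fingers: get under the free edge, push the leaf over and press it down flat, never pinching it. Leave the narrow leaf and the small things round about as they are.

Things in the scene. Friction and masses are not known exactly. Their poses are not given: they have to be found in the camera images.
- flip_stand: Fixed dark steel base, 170 (x) x 228 (y) mm, on rubber feet; origin 3.5 mm above the table under its centre, z up; its plate is 13 mm high. y runs along the spine; -x is the near side (to the robot, turned at most 0.4 rad), where both leaves lie at first, +x the far side. Hinge axis: x = 0, z = 40 mm. Posts 48 mm high at y = -107, 20, 107 mm; rests 35.5 mm high at x = -62 and 62 mm.
- wide_leaf (a joint): Angle of the wide leaf: 0 = flat on the near rests, grows as its free edge rises, pi/2 upright, pi = flat on the far rests (stops at 0 and pi). Starts at 0.12 to 0.6. The hinge is stiff by friction (0.12 N m, 1 to 3 N at the free edge), no spring: the leaf stays at any angle and does not fall, so it must be pressed down flat.
- wide_leaf_edge (a point): Middle of the wide leaf's free edge, in its middle plane, 99.5 mm from the hinge axis; moves with the leaf. The leaf is an aluminium frame 104 mm wide (along the spine), 9 mm thick, with a green board on both faces; its middle plane holds the hinge axis. The edge ends in a round steel rim bar 7 mm thick. Lying flat, it overhangs the base by 14 mm, 39 mm above the table.
- wide_leaf_spine (a point): Point on the hinge axis at the middle of the wide leaf's width: 46 mm towards -y of the stand's origin, 40 mm above the stand's origin, 43.5 mm above the table.
- narrow_leaf (a joint): Angle of the narrow leaf, the same measure and the same stiff kind of hinge (0.08 N m); starts at 0.05 to 0.25. Must be left as it is.
- narrow_leaf_edge (a point): Middle of the free edge of the narrow leaf (grey and black inset, 64 mm along the spine, 9 mm thick, 99.5 mm from the axis to the edge); it lies beside the wide leaf on the near side, at y = 66.5 mm of the stand, with a 28 mm gap and a hinge post between them.
- the_parts_pot: Bystander: round clear pot with white screw lid, 44 mm across, 32 mm high; origin at the centre of its underside.
- the_flux_bottle: Bystander: amber dropper bottle, 34 mm across, 95 mm high; origin at the centre of its underside.
- the_screwdriver_blue: Bystander: small blue screwdriver lying flat, 13 x 166 x 12 mm (long along its y); origin at the centre of its underside.
- the_loupe: Bystander: black bench loupe standing, 35 mm across, 34 mm high; origin at the centre of its underside.
- the_tweezers_0: Bystander: steel tweezers lying flat, 12 x 124 x 9 mm (long along its y); origin at the centre of its underside.

How it is judged:
By the outcome, as a careful person would: the job done as asked, in the order asked, and still so for the second after the job is handed in, with the robot touching nothing.
It also fails if it takes over 42 s, if anything falls off the work surface, if the arm or the gripper's body presses on something with over 40 N, if the wrist force passes 120 N, or if a joint passes its speed limit or range.

## Working session

There is one attempt and no reset: what is moved stays moved. The work goes in short steps, Python scripts to look and compute and a tool call to move; the robot and the scene stay as the last step left them, time stands still between calls to the robot, and variables do not carry over. Pictures are saved under pics/ and viewed, at most 10 in all, crops included, and the job is handed in when it is done.

Besides the shell and the picture viewer there is one more tool, called after "Emit:" as name(argument=value, ...) on one line, values as JSON. carry_out: Moves the arm, as the interface text tells. Its arguments: {"type":"object","properties":{"increments":{"type":"array","items":{"type":"number"}},"fingers":{"type":"number"},"squeeze":{"type":"number"}},"required":["increments"]}

```bash
mkdir -p pics; ls; python3 - <<'E'
from station import status, read_camera, bot
import cv2, numpy as np
for n in("scene","top"):
    c=read_camera(n); cv2.imwrite(f"pics/{n}0.png",c["color"]); print(n,{k:v for k,v in c.items() if k!="color"})
s=status.sense();print(s)
E
```

```text
pics
scene {'fx': 465.00045334961885, 'fy': 465.00045334961885, 'cx': 260.8827154412452, 'cy': 197.8791274743021, 'k1': -0.1320367390825479, 'position': array([-0.32595104,  0.86978744,  0.52900096]), 'orientation': array([ 1.14270528, -0.0123633 , -2.12827082])}
top {'fx': 440.51204531797197, 'fy': 440.51204531797197, 'cx': 256.36970768764627, 'cy': 201.4806777387158, 'k1': -0.0976091141540442, 'position': array([0.30631136, 0.30975978, 1.04998546]), 'orientation': array([ 0.19145038,  0.00792489, -1.55546643])}
{'clock': 0.1, 'qpos': array([ 1.10687981e+00,  1.58996906e-01,  1.59811889e+00, -4.40225394e-06,
        1.38616740e+00, -2.10097803e-01]), 'dq': array([-0.0013505 , -0.00099722, -0.00276038, -0.00136947, -0.00187251,
       -0.00199601]), 'tau': array([ 5.48076550e-04, -3.86505032e+01, -3.22960997e+01,  7.02780602e-02,
        3.39194527e-02, -6.08397590e-05]), 'eef_pos': array([0.14414625, 0.55605614, 0.21370495]), 'tool_rot': array([-3.13993838e+00, -3.48340952e-04,  2.88777447e+00]), 'contact_force': array([0.38001338, 0.11022964, 0.08600477]), 'ft_torque': array([ 0.01097628, -0.02610222,  0.03914974]), 'gripper_force': 0.0, 'finger_gap': 0.09175429339778518}
```

View pics/scene0.png

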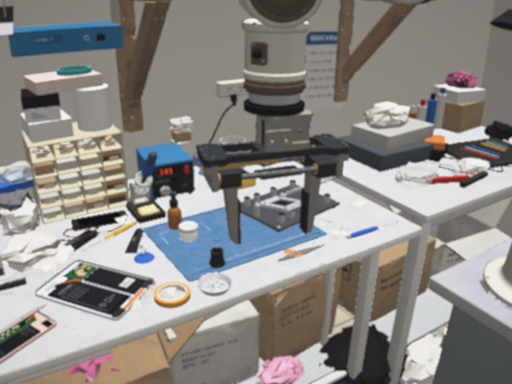

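View pics/top0.png

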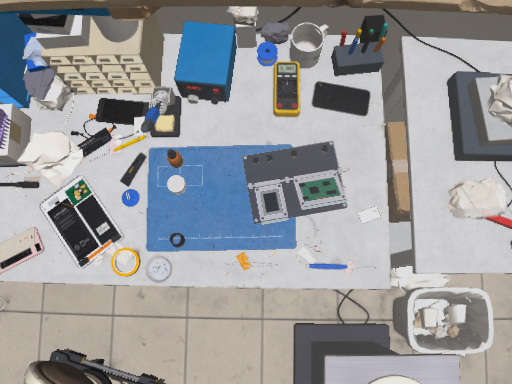

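```bash
python3 - <<'E'
import cv2
a=cv2.imread("pics/top0.png")[125:285,225:395];cv2.imwrite("pics/c1.png",cv2.resize(a,None,fx=3.7,fy=3.7,interpolation=2)[:600])
b=cv2.imread("pics/scene0.png")[150:270,190:390];cv2.imwrite("pics/c2.png",cv2.resize(b,None,fx=4,fy=4,interpolation=2))
E
```

```text
(no output)
```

View pics/c1.png

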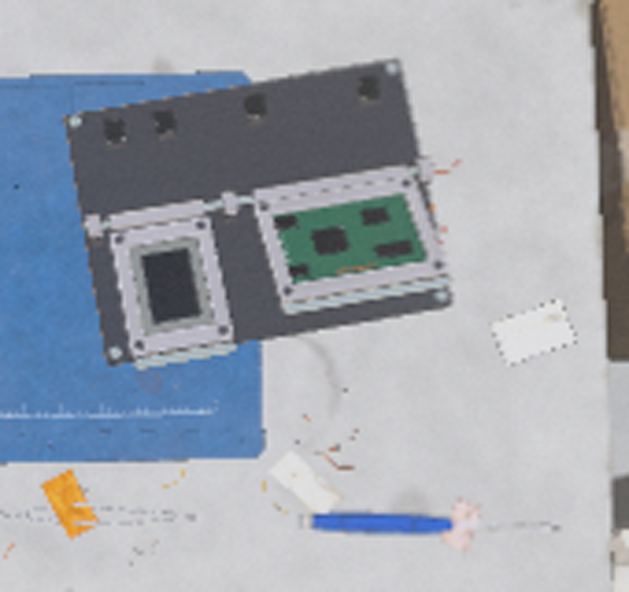

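View pics/c2.png

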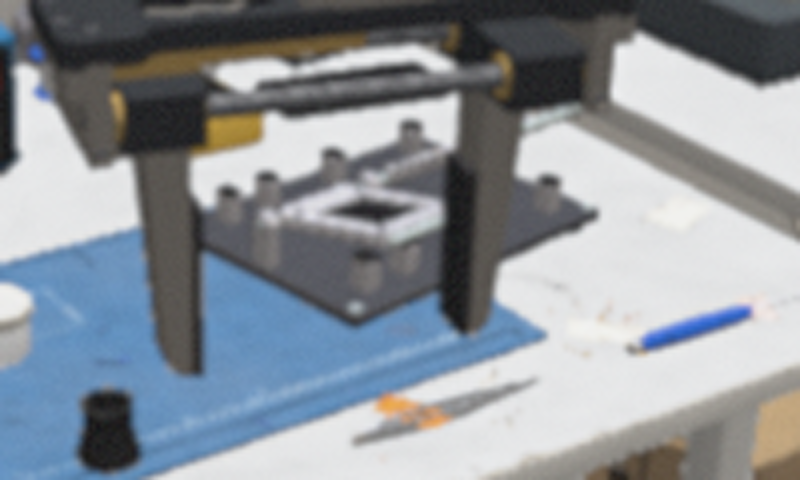

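```bash
cat > h.py <<'E'
import numpy as np, cv2
from scipy.spatial.transform import Rotation as R
from scipy.optimize import brentq
from station import status, read_camera, bot
def ray(c,u,v):
    K=np.array([[c["fx"],0,c["cx"]],[0,c["fy"],c["cy"]],[0,0,1]])
    p=cv2.undistortPoints(np.array([[[u,v]]],float),K,np.array([c["k1"],0,0,0,0.]))[0,0]
    return np.array(c["position"]),R.from_euler("xyz",c["orientation"]).apply([p[0],-p[1],-1])
def onz(c,u,v,z):
    o,d=ray(c,u,v); return o+d*(z-o[2])/d[2]
def proj(c,P):
    q=R.from_euler("xyz",c["orientation"]).inv().apply(np.array(P)-c["position"]); x=q[0]/-q[2];y=-q[1]/-q[2]; f=1+c["k1"]*(x*x+y*y)
    return c["fx"]*x*f+c["cx"],c["fy"]*y*f+c["cy"]
E
python3 - <<'E'
from h import *
c=read_camera("top")
px=lambda a,b:(225+a/3.7-.5+.135,125+b/3.7-.365)
C=[onz(c,*px(*p),.0165) for p in((70,118),(395,60),(450,305),(108,365))]
P=[onz(c,*px(*p),.0515) for p in((93,225),(231,203),(425,168))]
print(np.round(C,4),np.round(P,4),sep="\n")
ctr=np.mean(C,0);print("ctr",ctr)
yv=(P[0]-P[2]);yaw=np.arctan2(-yv[0],yv[1]);y2=C[0]-C[1]+C[3]-C[2];yaw2=np.arctan2(-y2[0],y2[1]);print("yaws",yaw,yaw2,np.linalg.norm(yv))
pm=np.mean([P[0],P[2]],0);print("posts mid",pm)
yw=(yaw+yaw2)/2
X=np.array([np.cos(yw),np.sin(yw),0]);Y=np.array([-np.sin(yw),np.cos(yw),0])
for nm,pts,off in(("wide",((285,308),(367,297),(450,285)),0),("narrow",((135,365),(185,356),(237,347)),0)):
  for p in pts:
    o,d=ray(c,*px(*p))
    H=(ctr+pm)/2;H=np.array([H[0],H[1],.0435])
    def f(z):
        q=o+d*(z-o[2])/d[2]-H; return np.hypot(q@X,q[2])-.1015
    zs=np.linspace(.03,.2,171);v=[f(z) for z in zs]
    for i in range(170):
        if v[i]*v[i+1]<0:
            z=brentq(f,zs[i],zs[i+1]);q=o+d*(z-o[2])/d[2]-H;print(nm,p,"z",z,"ang",np.arctan2(q[2],-q@X),"y",q@Y)
for nm,u,v,z in(("screwdriver L",225+312/3.7,125+522/3.7,0),("R",225+455/3.7,125+524/3.7,0),("tweez",225+70/3.7,125+505/3.7,0),("pot",176,184,.03),("bottle",174,157,.09),("loupe",177,240,.034)):print(nm,onz(c,u,v,z).round(3))
E
```

```text
[[0.6178 0.354  0.0165]
 [0.6612 0.1385 0.0165]
 [0.4958 0.106  0.0165]
 [0.4538 0.3262 0.0165]]
[[0.5375 0.3366 0.0515]
 [0.5529 0.2499 0.0515]
 [0.5776 0.1267 0.0515]]
ctr [0.55716842 0.2311981  0.0165    ]
yaws 0.1886785931165175 0.19347802708725056 0.2136824797370297
posts mid [0.55751755 0.23162523 0.0515    ]
wide (285, 308) z 0.10436983639659099 ang 0.6431296875690048 y 0.005176660058646851
wide (367, 297) z 0.10200133479033092 ang 0.6142769830007089 y -0.04428840528959487
wide (450, 285) z 0.10005554341293536 ang 0.5910069688136257 y -0.09493363276571413
narrow (135, 365) z 0.07832523260837061 ang 0.3502213614771889 y 0.09748136813185382
narrow (185, 356) z 0.07848076877648555 ang 0.3518532563198512 y 0.0668875244668368
narrow (237, 347) z 0.07819680700850262 ang 0.3488746453890429 y 0.035007792401675994
screwdriver L [0.356 0.193 0.   ]
R [0.355 0.102 0.   ]
tweez [0.364 0.348 0.   ]
pot [0.544 0.513 0.03 ]
bottle [0.593 0.509 0.09 ]
loupe [0.409 0.504 0.034]
```

```bash
cat >> h.py <<'E'
H0=np.array([.5573,.2314,.0435]);YAW=.191
RS=R.from_euler("z",YAW)
def pose(x,y,z,t):  # stand-aligned at hinge; t tilt deg
    return H0+RS.apply([x,y,z]), R.from_euler("xyz",[np.pi,0,YAW+np.pi])*R.from_rotvec([0,-np.radians(t),0])
def rows(wps,step=.05,deg=10,p=None,r=None):
    s=status.sense()
    if p is None:p=s["eef_pos"];r=R.from_euler("xyz",s["tool_rot"])
    out=[];p=np.array(p)
    for w in wps:
        q,rq=pose(*w)
        n=max(1,int(np.ceil(max(np.linalg.norm(q-p)/step,np.degrees((r.inv()*rq).magnitude())/deg))))
        for i in range(n):
            dp=r.inv().apply((q-p)/(n-i)); dr=np.degrees((r.inv()*rq).as_rotvec()/(n-i))
            dp=np.round(dp,3);dr=np.round(dr,1)
            p=p+r.apply(dp);r=r*R.from_rotvec(np.radians(dr));out.append([float(v)+0. for v in [*dp,*dr]])
    for i in range(0,len(out),10):print(len(out[i:i+10]),sum(out[i:i+10],[]))
def here():
    s=status.sense();r=R.from_euler("xyz",s["tool_rot"]);d=RS.inv().apply(r.apply([0,0,1]))
    print("t",s["clock"],"stand",RS.inv().apply(s["eef_pos"]-H0).round(4),"dir",d.round(3),"F",s["contact_force"].round(1),"q",s["qpos"].round(2),"gap",s["finger_gap"])
E
python3 -c "
from h import *
here();rows([(-.2,-.065,.17,0),(-.16,-.065,.08,40)])"
```

```text
t 0.15 stand [-0.344   0.3973  0.1704] dir [-0.001 -0.001 -1.   ] F [-0.8  0.4 -0. ] q [ 1.11  0.16  1.6   0.    1.39 -0.21] gap 0.09172613167440964
10 [-0.033, -0.036, 0.0, 0.0, 0.0, -2.5, -0.031, -0.037, 0.0, 0.0, 0.0, -2.6, -0.03, -0.038, 0.0, 0.0, 0.0, -2.5, -0.028, -0.04, 0.0, 0.0, 0.0, -2.6, -0.026, -0.041, 0.0, 0.0, 0.0, -2.5, -0.024, -0.042, 0.0, 0.0, 0.0, -2.6, -0.022, -0.043, 0.0, 0.0, 0.0, -2.5, -0.021, -0.044, 0.0, 0.0, 0.0, -2.6, -0.018, -0.044, 0.0, 0.0, 0.0, -2.5, -0.017, -0.045, 0.001, -0.1, -0.1, -2.6]
4 [-0.01, 0.0, 0.022, 0.0, -10.0, 0.0, -0.006, 0.0, 0.024, 0.0, -10.0, 0.0, -0.002, 0.0, 0.025, 0.0, -10.0, 0.0, 0.003, 0.0, 0.024, 0.0, -9.9, 0.0]
```

Emit:
carry_out(increments=[-0.033,-0.036,0.0,0.0,0.0,-2.5,-0.031,-0.037,0.0,0.0,0.0,-2.6,-0.03,-0.038,0.0,0.0,0.0,-2.5,-0.028,-0.04,0.0,0.0,0.0,-2.6,-0.026,-0.041,0.0,0.0,0.0,-2.5,-0.024,-0.042,0.0,0.0,0.0,-2.6,-0.022,-0.043,0.0,0.0,0.0,-2.5,-0.021,-0.044,0.0,0.0,0.0,-2.6,-0.018,-0.044,0.0,0.0,0.0,-2.5,-0.017,-0.045,0.001,-0.1,-0.1,-2.6], fingers=0, squeeze=5)

```text
clock: 1.4
eef_pos: [0.3739, 0.1288, 0.2136]
tool_rot: [3.14, 0.002, -2.949]
contact_force: [1.0, 0.4, 0.1]
finger_gap: 0.0007
gripper_force: 0.0
```

Emit:
carry_out(increments=[-0.01,0.0,0.022,0.0,-10.0,0.0,-0.006,0.0,0.024,0.0,-10.0,0.0,-0.002,0.0,0.025,0.0,-10.0,0.0,0.003,0.0,0.024,0.0,-9.9,0.0,0,0,0,0,0,0,0,0,0,0,0,0])

```text
clock: 2.15
eef_pos: [0.4123, 0.138, 0.1235]
tool_rot: [3.139, 0.696, -2.952]
contact_force: [0.7, -0.4, -0.0]
finger_gap: 0.0004
gripper_force: 0.0
```

```bash
python3 - <<'E'
from h import *
here()
c=read_camera("scene");b=c["color"][110:270,190:390];cv2.imwrite("pics/c3.png",cv2.resize(b,None,fx=3.7,fy=3.7,interpolation=2))
print("lower to entry:")
rows([(-.14,-.065,.025,40)],step=.02)
E
```

```text
t 2.15 stand [-0.1601 -0.0641  0.08  ] dir [ 0.641  0.002 -0.768] F [ 0.7 -0.4 -0. ] q [-0.11 -0.85  2.69  0.31  0.66 -2.05] gap 0.0004291077903915226
lower to entry:
3 [0.007, 0.0, 0.018, 0.0, -0.1, 0.0, 0.006, -0.001, 0.019, 0.1, 0.0, 0.0, 0.007, 0.0, 0.018, 0.0, -0.1, -0.1]
```

View pics/c3.png

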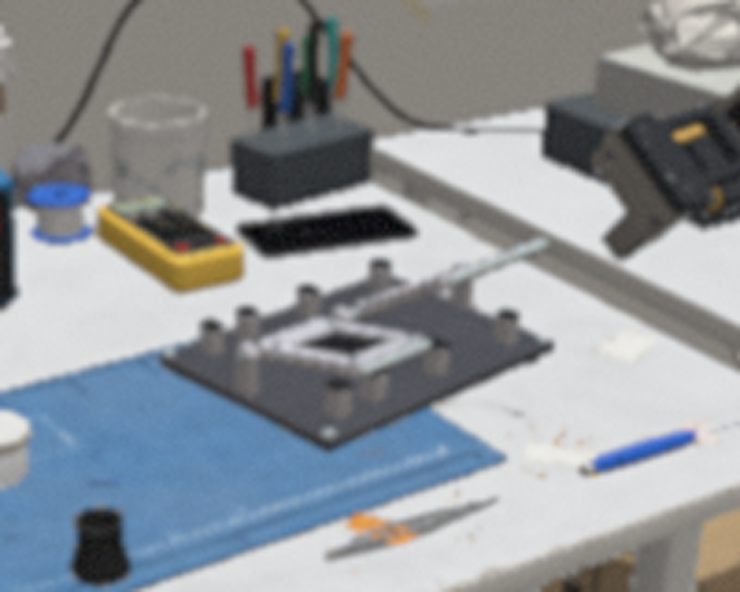

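```bash
python3 - <<'E'
from h import *
c=read_camera("scene")
for a in(.4,.5,.55,.6,.65):
    print(a,[np.round((np.array(proj(c,H0+RS.apply([-.0995*np.cos(a),y,.0995*np.sin(a)])))-[190,110])*3.7) for y in(.006,-.098)])
rows([(-.15,-.065,.08,30),(-.135,-.065,.03,30),(-.105,-.065,.022,30)],step=.02)
E
```

```text
0.4 [array([459., 304.]), array([558., 263.])]
0.5 [array([454., 289.]), array([554., 249.])]
0.55 [array([452., 282.]), array([552., 243.])]
0.6 [array([449., 275.]), array([549., 236.])]
0.65 [array([446., 267.]), array([547., 229.])]
6 [-0.008, -0.001, 0.006, 0.1, 9.9, 0.0, 0.004, 0.0, 0.017, 0.0, 0.0, 0.0, 0.004, 0.0, 0.017, 0.0, 0.0, 0.0, 0.004, 0.0, 0.017, 0.0, 0.0, 0.0, -0.011, 0.0, 0.011, 0.0, 0.0, 0.0, -0.011, 0.0, 0.011, 0.0, 0.0, 0.0]
```

Emit:
carry_out(increments=[-0.008,-0.001,0.006,0.1,9.9,0.0,0.004,0.0,0.017,0.0,0.0,0.0,0.004,0.0,0.017,0.0,0.0,0.0,0.004,0.0,0.017,0.0,0.0,0.0,-0.011,0.0,0.011,0.0,0.0,0.0,-0.011,0.0,0.011,0.0,0.0,0.0,0,0,0,0,0,0])

```text
clock: 3.12
eef_pos: [0.4664, 0.1484, 0.0671]
tool_rot: [3.138, 0.546, -2.951]
contact_force: [0.0, -0.5, -0.2]
finger_gap: 0.0004
gripper_force: 0.0
```

```bash
cat >> h.py <<'E'
def arc(angs,push=.0,l=.02,tmax=30):
    out=[]
    for a in angs:
        t=np.radians(min(tmax,90-np.degrees(a))); 
        d=np.array([np.sin(t),-np.cos(t)]);n=np.array([np.cos(t),np.sin(t)])
        m=.0995*np.array([-np.cos(a),np.sin(a)])+l*d-(.0135-push)*n
        out.append((m[0],-.065,m[1],np.degrees(t)))
    return out
E
python3 - <<'E'
from h import *
here()
rows(arc([.5,.65,.8,.95,1.1]),step=.012)
E
```

```text
t 3.125 stand [-0.105  -0.0642  0.0236] dir [ 0.519  0.003 -0.855] F [ 0.  -0.5 -0.2] q [-0.01 -0.28  2.43  0.25  0.46 -1.97] gap 0.000405897927556121
10 [-0.007, 0.0, 0.004, 0.1, 0.6, 0.0, -0.007, -0.001, 0.004, 0.1, 0.7, 0.0, -0.007, 0.0, -0.003, 0.0, 0.0, 0.0, -0.006, 0.0, -0.004, 0.0, 0.0, 0.0, -0.007, 0.0, -0.002, 0.0, 0.0, 0.0, -0.007, 0.0, -0.002, 0.0, 0.0, 0.0, -0.007, 0.0, -0.001, 0.0, 0.0, 0.0, -0.008, 0.0, -0.002, 0.0, 0.0, 0.0, -0.007, 0.0, 0.0, 0.0, 1.5, 0.0, -0.007, 0.0, -0.001, 0.0, 1.5, 0.0]
```

Emit:
carry_out(increments=[-0.007,0.0,0.004,0.1,0.6,0.0,-0.007,-0.001,0.004,0.1,0.7,0.0,-0.007,0.0,-0.003,0.0,0.0,0.0,-0.006,0.0,-0.004,0.0,0.0,0.0,-0.007,0.0,-0.002,0.0,0.0,0.0,-0.007,0.0,-0.002,0.0,0.0,0.0,-0.007,0.0,-0.001,0.0,0.0,0.0,-0.008,0.0,-0.002,0.0,0.0,0.0,-0.007,0.0,0.0,0.0,1.5,0.0,-0.007,0.0,-0.001,0.0,1.5,0.0])

```text
clock: 4.38
eef_pos: [0.5231, 0.158, 0.1096]
tool_rot: [-3.141, 0.473, -2.952]
contact_force: [-2.1, 0.8, -1.4]
finger_gap: 0.0004
gripper_force: 0.9
```

```bash
python3 - <<'E'
from h import *
here()
c=read_camera("scene");b=c["color"][110:270,190:390];cv2.imwrite("pics/c4.png",cv2.resize(b,None,fx=3.7,fy=3.7,interpolation=2))
rows(arc([1.3,1.5,1.7]),step=.012)
E
```

```text
t 4.375 stand [-0.0476 -0.0656  0.0661] dir [ 0.455 -0.001 -0.89 ] F [-2.1  0.8 -1.4] q [ 0.03 -0.14  2.2   0.12  0.62 -1.82] gap 0.00038221636735145297
6 [-0.006, 0.0, 0.0, -0.1, 5.9, 0.0, -0.007, 0.001, 0.0, 0.0, 5.8, -0.1, -0.008, 0.0, -0.001, 0.0, 5.7, 0.0, -0.008, 0.0, -0.001, 0.0, 5.8, 0.0, -0.008, 0.0, -0.001, 0.0, 5.7, 0.0, -0.008, 0.0, -0.001, 0.0, 5.7, 0.0]
```

View pics/c4.png

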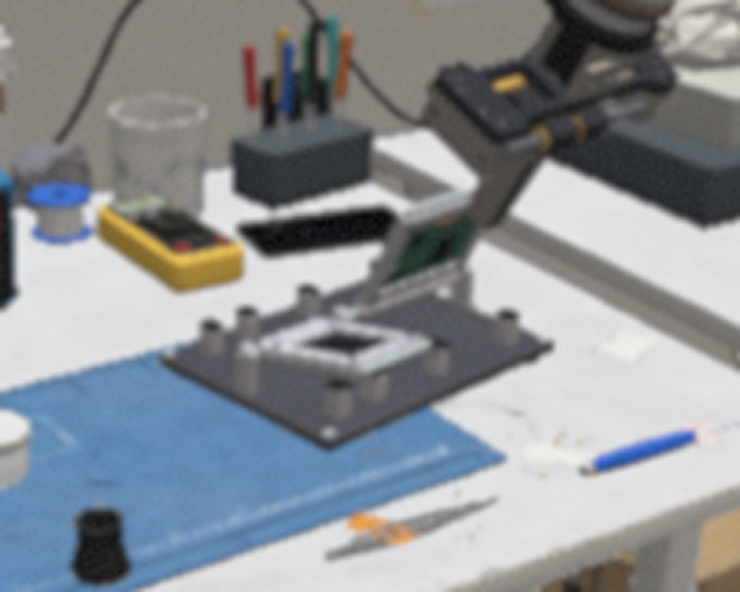

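Emit:
carry_out(increments=[-0.006,0.0,0.0,-0.1,5.9,0.0,-0.007,0.001,0.0,0.0,5.8,-0.1,-0.008,0.0,-0.001,0.0,5.7,0.0,-0.008,0.0,-0.001,0.0,5.8,0.0,-0.008,0.0,-0.001,0.0,5.7,0.0,-0.008,0.0,-0.001,0.0,5.7,0.0])

```text
clock: 5.18
eef_pos: [0.5659, 0.1672, 0.1231]
tool_rot: [3.141, -0.131, -2.95]
contact_force: [-0.8, -0.4, 1.4]
finger_gap: 0.0006
gripper_force: 0.7
```

```bash
python3 - <<'E'
from h import *
here()
def far(a,r=.085,push=.0):
    f=np.array([-np.sin(a),-np.cos(a)]); m=r*np.array([-np.cos(a),np.sin(a)])+(.0045-push)*f-[.010,0]
    return (m[0],-.065,m[1],0)
rows([far(a) for a in(1.85,2.1,2.35,2.6,2.8,3.0)]+[far(3.14,push=.002)]*1,step=.012)
E
```

```text
t 5.175 stand [-0.0037 -0.0647  0.0796] dir [-0.13   0.    -0.991] F [-0.8 -0.4  1.4] q [ 0.09  0.38  1.52 -0.01  1.37 -1.67] gap 0.0005710930210699292
10 [-0.006, 0.0, -0.002, 0.0, -3.7, 0.0, -0.006, 0.0, -0.003, 0.0, -3.8, 0.0, -0.01, 0.0, 0.004, 0.0, 0.0, 0.0, -0.01, 0.0, 0.004, 0.0, 0.0, 0.0, -0.009, 0.0, 0.006, 0.0, 0.0, 0.0, -0.009, 0.0, 0.006, 0.0, 0.0, 0.0, -0.007, 0.0, 0.008, 0.0, 0.0, 0.0, -0.007, 0.0, 0.008, 0.0, 0.0, 0.0, -0.004, 0.0, 0.007, 0.0, 0.0, 0.0, -0.004, 0.0, 0.008, 0.0, 0.0, 0.0]
4 [-0.002, 0.0, 0.008, 0.0, 0.0, 0.0, -0.003, 0.0, 0.008, 0.0, 0.0, 0.0, -0.001, 0.0, 0.007, 0.0, 0.0, 0.0, 0.0, 0.0, 0.007, 0.0, 0.0, 0.0]
```

Emit:
carry_out(increments=[-0.006,0.0,-0.002,0.0,-3.7,0.0,-0.006,0.0,-0.003,0.0,-3.8,0.0,-0.01,0.0,0.004,0.0,0.0,0.0,-0.01,0.0,0.004,0.0,0.0,0.0,-0.009,0.0,0.006,0.0,0.0,0.0,-0.009,0.0,0.006,0.0,0.0,0.0,-0.007,0.0,0.008,0.0,0.0,0.0,-0.007,0.0,0.008,0.0,0.0,0.0,-0.004,0.0,0.007,0.0,0.0,0.0,-0.004,0.0,0.008,0.0,0.0,0.0])

```text
clock: 6.42
eef_pos: [0.6359, 0.1809, 0.0746]
tool_rot: [3.141, 0.0, -2.95]
contact_force: [-1.1, -0.7, 1.9]
finger_gap: 0.0001
gripper_force: 0.4
```

```bash
python3 -c "
from h import *
here();rows([(.071,-.065,.017,0),(.075,-.065,.005,0)],step=.006)"
```

```text
t 6.425 stand [ 0.0676 -0.0645  0.0311] dir [ 0.  0. -1.] F [-1.1 -0.7  1.9] q [ 0.09  0.51  1.45  0.    1.19 -1.67] gap 0.00012814549998536363
6 [-0.001, 0.0, 0.005, 0.0, 0.0, 0.0, -0.001, 0.0, 0.005, 0.0, 0.0, 0.0, -0.001, 0.0, 0.004, 0.0, 0.0, 0.0, -0.001, 0.0, 0.004, 0.0, 0.0, 0.0, -0.002, 0.0, 0.004, 0.0, 0.0, 0.0, -0.001, 0.0, 0.004, 0.0, 0.0, 0.0]
```

Emit:
carry_out(increments=[-0.001,0.0,0.005,0.0,0.0,0.0,-0.001,0.0,0.005,0.0,0.0,0.0,-0.001,0.0,0.004,0.0,0.0,0.0,-0.001,0.0,0.004,0.0,0.0,0.0,-0.002,0.0,0.004,0.0,0.0,0.0,-0.001,0.0,0.003,0.0,0.0,0.0,0,0,0,0,0,0])

```text
clock: 7.3
eef_pos: [0.6426, 0.1822, 0.0498]
tool_rot: [3.141, 0.0, -2.95]
contact_force: [0.6, -0.1, 0.0]
finger_gap: 0.0005
gripper_force: 0.0
```

Emit:
carry_out(increments=[0,0,0.001,0,0,0,0,0,0.001,0,0,0,0,0,0,0,0,0])

```text
clock: 7.68
eef_pos: [0.6429, 0.1823, 0.0484]
tool_rot: [3.141, 0.001, -2.95]
contact_force: [-0.1, 0.9, 0.2]
finger_gap: 0.0003
gripper_force: 0.4
```

Emit:
carry_out(increments=[0,0,0.001,0,0,0,0,0,0.001,0,0,0,0,0,0,0,0,0])

```text
clock: 8.05
eef_pos: [0.643, 0.1823, 0.0483]
tool_rot: [3.142, 0.001, -2.95]
contact_force: [-5.0, -0.5, 10.6]
finger_gap: 0.0004
gripper_force: 5.3
```

Emit:
carry_out(increments=[0,0,0.001,0,0,0,0,0,0,0,0,0])

```text
clock: 8.3
eef_pos: [0.643, 0.1823, 0.0482]
tool_rot: [3.142, 0.001, -2.949]
contact_force: [-8.2, -1.5, 15.5]
finger_gap: 0.0004
gripper_force: 7.7
```

Emit:
carry_out(increments=[0,0,-0.005,0,0,0,0,0,-0.02,0,0,0,0,0,-0.04,0,0,0,0,0,-0.04,0,0,0,0.04,0,-0.03,0,0,0,0.05,0,0,0,0,0,0.05,0,0,0,0,0,0.05,0,0,0,0,0,0.05,0,0,0,0,0,0,0,0,0,0,0])

```text
clock: 9.55
eef_pos: [0.4042, 0.1363, 0.1799]
tool_rot: [3.141, 0.0, -2.95]
contact_force: [0.7, 0.2, 0.3]
finger_gap: 0.0005
gripper_force: 0.0
```

```bash
python3 - <<'E'
from h import *
here()
a=read_camera("scene")["color"][130:270,190:390];b=read_camera("top")["color"][125:285,225:395]
a=cv2.resize(a,(400,280),interpolation=2);b=cv2.resize(b,(400,376),interpolation=2);a=cv2.copyMakeBorder(a,0,96,0,0,0)
cv2.imwrite("pics/f.png",np.hstack([a,b]))
E
```

```text
t 9.55 stand [-0.1684 -0.0643  0.1364] dir [ 0.  0. -1.] F [0.7 0.2 0.3] q [ 0.04 -0.22  2.03  0.    1.32 -1.72] gap 0.0005307418747237337
```

View pics/f.png

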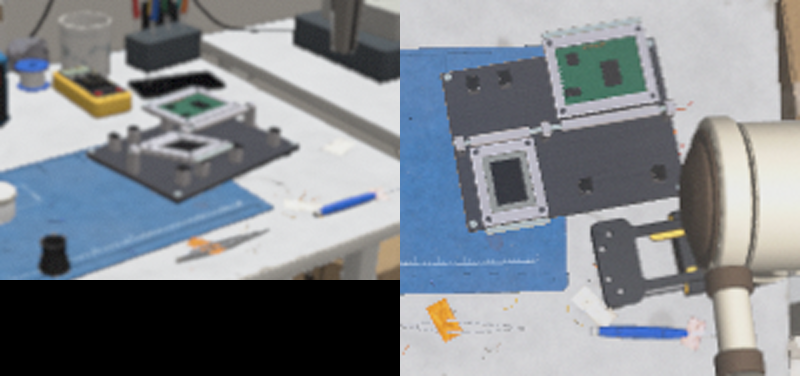

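The final views show the wide leaf lying flat on the far rests with its underside up. The narrow leaf and the bystanders in view look undisturbed, and the arm is clear.

```bash
python3 -c "
from station import bot
print(bot.job_done())"
```

```text
the job is handed in; nothing more can be done
None
```

The wide leaf is turned over and pressed flat on the far side, the narrow leaf and the small things in the final views look undisturbed, the arm is clear, and the job was handed in at about 9.6 s.

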